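# Eject the game cartridge and trap it with the other finger

## Task

Two cartridge docks stand on the desk and one holds a game cartridge: with one fingertip press that dock's eject button right down and keep it down, and with the other finger stop the cartridge as it slides out, after it has come past the gate and while all of it is still on the chute. Finish holding like that, one finger keeping the button down and the cartridge at rest against the other finger, lying flat on the chute. Do not pick up or tip the cartridge, do not press the empty dock's button, and do not shift anything else on the desk.

Things in the scene. Friction and masses are not known exactly. Their poses are not given: they have to be found in the camera images.
- dock_loaded: The dock that holds the cartridge: fixed, dark plastic, 180 mm long (x), 96 wide. Origin on the desk under the middle of its level, open-topped chute (y = 0 is the chute's centreline). +x: the way the cartridge slides out; +y: the button's side. Chute floor 22 mm above the desk, 53 mm wide inside; side walls 5 mm thick, tops 28 mm above the desk (38 mm beside the bay, x -90 to -30 mm).
- gate (a point): Middle of the chute floor at the steel gate, dock x = -2 mm, y = 0, 22 mm up. The gate, 6 mm thick across the chute (x -5 to +1 mm), stands 8 mm above the floor and holds the cartridge in the bay behind it; it sinks with the button. Ahead of it the chute is clear up to its open end.
- eject_top (a point): Centre of the top of the loaded dock's eject button, an upright round aluminium cap 24 mm across, at dock x = -5, y = +48 mm; 46 mm above the desk when up, 32 mm when fully down. Around it a fixed housing 40 mm (x) by 33 mm (y), 28 mm high.
- eject (a joint): Travel of the loaded dock's eject button, m: 0 up, 0.014 fully down. Spring return, 3 N at first, 6.5 N fully down, plus at most 1 or 2 N of rubbing from the gate. From about 0.008 the gate is clear and the cartridge slides out. Letting it up lifts the gate against the cartridge from below.
- pusher (a joint): Travel (m, along dock +x, 0 at the back, 0.135 at most) of the damped spring pusher plate behind the cartridge. It pushes with about 4.5 N, 3 N after 80 mm, moving the cartridge at roughly 35 to 50 mm/s; unless stopped, its leading face reaches the chute end about 2.3 s after the gate is clear and it then runs off.
- cart_mid (a point): Centre of the loose game cartridge: grey plastic block with a paper label, 60 mm long (along the chute), 50 wide, 22 thick, about 70 g, flat on the chute floor: top 44 mm above the desk, leading face 30 mm ahead of this point. Starts in the bay against the gate, this point at dock x = -35 mm, y = 0. It is past the gate once it has slid 10 mm.
- chute_end (a point): Middle of the front edge of the loaded dock's chute floor (dock x = +90 mm, y = 0), 22 mm above the desk, where an untrapped cartridge falls off.
- dock_empty: An identical dock with nothing in its bay; fixed; same frame and sizes. To be left alone.
- spare_eject (a joint): Travel of the empty dock's eject button, m: 0 up, 0.014 fully down.
- mug: White ceramic mug, 82 mm across, 92 mm tall, loose; origin under its centre.
- keycap: Small red silicone keycap, 20 mm across, 11 mm tall, loose, lying between the docks; origin under its centre.
- stand: Dark metal phone stand, 90 x 80 mm, about 105 mm tall, loose; origin under its base centre.
- dice_tray: Black plastic dice tray, 100 x 150 mm, 26 mm tall, with two 18 mm dice in it, loose; origin under its centre.
- mouse: Black computer mouse, 100 x 58 x 24 mm, loose; origin under its centre.
- gamepad: White game controller, about 90 x 150 x 35 mm, loose; origin under its centre.
Things that resemble listed ones, but are neither listed nor needed, are in the scene too. Leave any blue, brown or yellow look-alike of the dock_loaded alone.

How it is judged:
On the way, in this order (a step that is already met when the one before it is completed fails the run):
1. a finger presses the loaded dock's eject button (value of joint eject above 0.004 m and contact force between the fingers and eject above 0.5 N), for 0.02 s.
2. the cartridge has slid out past the gate and is stopped by a finger while the button is held down (x of cart_mid in the frame of dock_loaded above -0.025 m and contact force between the fingers and cart above 0.3 N and contact force between the fingers and eject above 0.5 N and value of joint eject above 0.008 m), for 0.3 s.
At the end, for the whole second after the job is handed in: Button at least 8 mm down under a finger (over 0.5 N); cartridge at rest (under 10 mm/s) pressing a finger (over 0.3 N), at least 10 mm out, leading face at most 2 mm past the chute end, flat (0.12 rad) on the floor (within 5 mm) (all of step 2 and x of cart_mid in the frame of dock_loaded below 0.062 m and z of cart_mid in the frame of dock_loaded between 0.028 and 0.038 m and angle between cart_mid's own z axis and vertical below 0.12 rad and linear speed of cart below 0.01 m/s); the arm keeps its last pose, push and grip.
It fails at once if the cartridge slides past the end of the chute (x of cart_mid in the frame of dock_loaded above 0.064 m).
It fails at once if the cartridge is lifted or tipped (z of cart_mid in the frame of dock_loaded above 0.043 m or angle between cart_mid's own z axis and vertical above 0.35 rad).
It fails at once if the empty dock's button is pressed (value of joint spare_eject above 0.004 m).
It fails at once if a bystander is shifted (distance of any of mug, keycap, stand, dice_tray, mouse, gamepad from where it was at the start of the episode above 0.012 m).
It also fails if it takes over 29 s, if anything falls off the work surface, if the arm or the gripper's body presses on something with over 40 N, if the wrist force passes 120 N, or if a joint passes its speed limit or range.

## Robot

A 7-joint arm with a two-finger parallel gripper is mounted at the origin on the work surface. World frame = base frame: x ahead of the robot, y to its left, z up, the work surface at z = 0. Lengths are in m, angles in rad, forces in N, time in s.
With the tool pointing down it reaches from about 0.425 to 0.925 m from the base axis. Payload 6.8 kg.
Tool frame: the origin (TCP) lies between the finger pads; the fingertips stand 14 mm ahead of it and the grasp point (between the pads) lies 5 mm behind it; z points along the fingers, y is the direction in which the jaws open and shut (so a half turn about z gives the same grasp; the last joint's range is limited). The gripper opens to 88 mm and grips with 3 to 60 N. Pads are 20 mm wide; open, the fingers measure 115 mm over their backs; the gripper's body (75 mm by 178 mm) begins 61 mm behind the grasp point.
Start: joints at [-1.446, 0.477, 0.022, 1.555, -0.011, 1.109, -0.083], TCP at [0.156, 0.657, 0.237] pointing down, gripper open.
Joint ranges: [-2.96, 2.96], [-0.34, 2.1], [-1.41, 1.46], [0.24, 2.44], [-1.37, 4.51], [0.17, 1.92], [-2.96, 2.96]. Speed limits (rad/s): [2.39, 2.39, 3.14, 3.14, 3.14, 3.14, 3.14].

## Interface

Orientations are given as a unit quaternion [w, x, y, z].
In Python, from cell import robot gives the robot as it stands. The module is installed in compiled form; this text tells all that it offers.
- The arm moves only by the tool move_arm, never from a script. Its argument "series" is a list of rows, each a list of 2 entries, a list of its own where there are three numbers: the shift along the tool's x, y, z in m, then the turn, a rotation vector about the tool's x, y, z in degrees. In form: [[[dx, dy, dz], [rx, ry, rz]], ...]. A call has 1 to 8 rows; each row shifts and turns the pose as measured when the row begins, along the tool's axes as they then stand; what a row does not reach is not made up. A row lasts 1/10 s, in which the tool goes at most 50 mm and 8.59 degrees, less where a joint would pass 70% of its speed; a pose out of reach is approached as far as the arm can. A call is refused whole if a number of a shift passes 0.05 or a number of a turn 8.59, either way. A call with a gripper value outside its range is refused whole. "fingers" is the closure, from 0 (fully open) to 1 (shut), set as the call begins (left out, the last holds). The fingers move at their own pace and stop on an object; "grip_force" is the grip in N (left out, the last holds). Time passes only in rows, so rows that do not move let the fingers close. It gives the time, the measured TCP pose, the force and the opening at its end, in the units of the state.
- robot.get_obs(): the state, without advancing time (a new reading comes with each control period).
- robot.grab_frame(name): name is "scene" or "side" or "wrist"; returns a dict with "img" (480x640x3 uint8, blue, green, red), "range_z" (480x640 float32, m along the optical axis (not along the pixel's ray), 0 where there is no reading), "fx", "fy", "cx", "cy" (pixels), "world_from_camera" (4x4, takes a point from camera to world coordinates); the wrist camera has in their place "T_tool_cam" (4x4, takes a point from camera to tool coordinates, whose origin is the TCP and whose axes are the flange's). Camera axes: x right, y up, looking along -z (the intrinsics and any distortion apply to the point x, -y, -z); pixel columns grow to the right and rows downward; lengths in m; the calibration is good to about 2 mm. A picture is of the moment at which its call begins: read the wrist's pose just before it.
- robot.sign_off(): hands the job in, once; it reports no verdict.
The state is a dict: "time": time; "joints": joint angles; "joint_velocities": joint speeds; "effort": joint torques, N m; "ee_pos": TCP position; "eef_rot": TCP orientation; "wrist_force": force on the tool from outside, world axes, zero at the start; "wrist_torque": the same for the moment, N m; "opening": opening from 0.0 (shut) to 1.0 (fully open).
Only numpy, scipy, OpenCV 4.12 (cv2) and the standard library are available. Lean on these libraries where they do the work, as an engineer would, in place of code of your own. Each camera call takes 0.05 s, during which the arm holds its last target.

## Working session

There is one attempt and no reset: what is moved stays moved. The work goes in short steps, Python scripts to look and compute and a tool call to move; the robot and the scene stay as the last step left them, time stands still between calls to the robot, and variables do not carry over. Pictures are saved under pics/ and viewed, and the job is handed in when it is done.

Besides the shell and the picture viewer there is one more tool, called in YAML: its name, and indented under it one key for each argument. move_arm: Moves the arm, as the interface text tells. Its arguments: {"type":"object","properties":{"series":{"type":"array","items":{"type":"array"}},"fingers":{"type":"number"},"grip_force":{"type":"number"}},"required":["series"]}

```bash
mkdir -p pics
cat > h.py <<'E'
from cell import robot
import numpy as np, cv2
from scipy.spatial.transform import Rotation as R
def cloud(f,T=None):
    T=f.get("world_from_camera") if T is None else T
    z=f["range_z"]; v,u=np.mgrid[0:480,0:640]
    p=np.stack([(u-f["cx"])/f["fx"]*z,-(v-f["cy"])/f["fy"]*z,-z,np.ones_like(z)],-1)
    return (p@np.array(T).T)[...,:3]
E
python3 - <<'E'
from h import *
o=robot.get_obs(); print({k:np.round(v,3) for k,v in o.items()})
for n in ["scene","side","wrist"]:
    f=robot.grab_frame(n); cv2.imwrite(f"pics/{n}0.png",f["img"]); np.save(f"{n}0.npy",f,allow_pickle=True)
    print(n,{k:(np.round(v,3).tolist() if k not in("img","range_z") else v.shape) for k,v in f.items()})
E
```

```text
{'time': np.float64(0.0), 'joints': array([-1.446,  0.478,  0.022,  1.556, -0.012,  1.109, -0.083]), 'joint_velocities': array([ 0.   , -0.002,  0.001,  0.001,  0.   ,  0.002, -0.   ]), 'effort': array([-1.0000e-03, -5.8286e+01,  1.5340e+00, -2.7260e+01, -5.4000e-02,
        1.7000e-02,  0.0000e+00]), 'ee_pos': array([0.156, 0.656, 0.236]), 'eef_rot': array([-0.   ,  0.116,  0.993, -0.001]), 'wrist_force': array([-0.217, -0.515,  0.025]), 'wrist_torque': array([ 0.006, -0.024,  0.016]), 'opening': np.float64(1.002)}
scene {'img': (480, 640, 3), 'range_z': (480, 640), 'fx': 501.541, 'fy': 501.541, 'cx': 316.844, 'cy': 235.399, 'world_from_camera': [[0.361, -0.676, 0.643, 1.224], [0.932, 0.248, -0.262, -0.263], [0.018, 0.694, 0.72, 0.823], [0.0, 0.0, 0.0, 1.0]]}
side {'img': (480, 640, 3), 'range_z': (480, 640), 'fx': 617.568, 'fy': 617.568, 'cx': 320.662, 'cy': 234.682, 'world_from_camera': [[0.905, 0.242, -0.349, 0.083], [-0.424, 0.471, -0.774, -0.967], [-0.023, 0.849, 0.529, 0.735], [0.0, 0.0, 0.0, 1.0]]}
wrist {'img': (480, 640, 3), 'range_z': (480, 640), 'fx': 432.558, 'fy': 432.558, 'cx': 323.968, 'cy': 227.841, 'T_tool_cam': [[0.001, 0.969, 0.246, 0.067], [1.0, -0.001, 0.0, -0.0], [0.0, 0.246, -0.969, -0.148], [0.0, 0.0, 0.0, 1.0]]}
```

View pics/scene0.png

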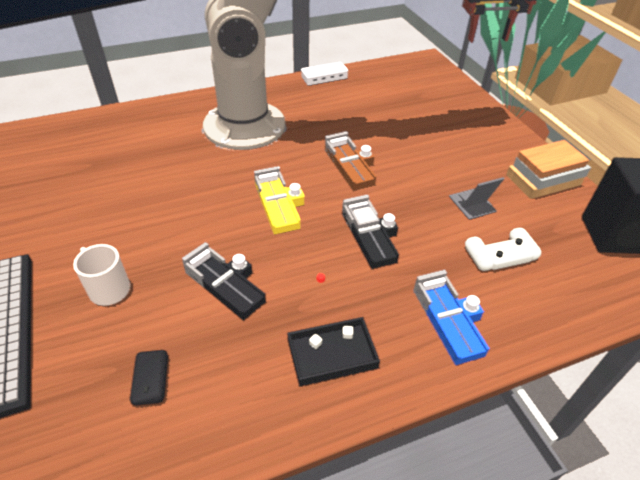

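View pics/side0.png

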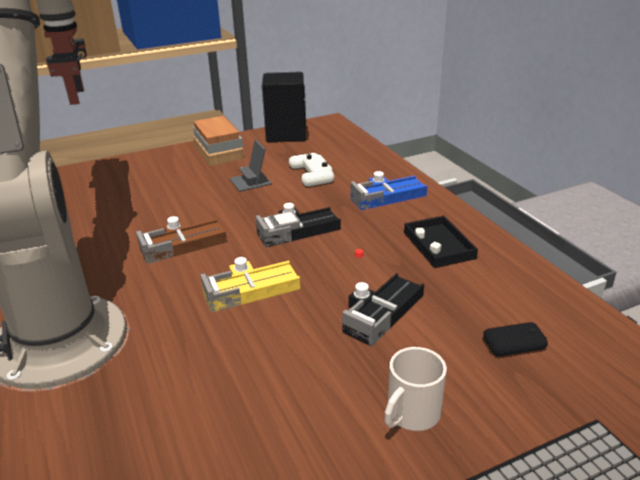

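View pics/wrist0.png

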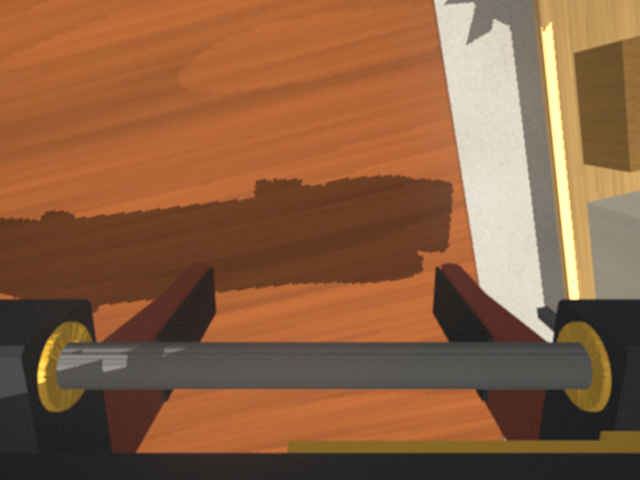

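The scene view shows the loaded black dock around (370,230), with the grey cartridge at (362,215) and the button at (389,221). The empty black dock is at (225,280). The blue, brown and yellow docks are look-alikes. Next I'll measure the loaded dock.

Run:
```python
from h import *
for n,(u0,u1,v0,v1) in {"scene":(330,410,190,275),"side":(245,350,195,250)}.items():
    f=np.load(f"{n}0.npy",allow_pickle=True).item(); P=cloud(f)
    im=cv2.resize(f["img"][v0:v1,u0:u1],None,fx=7,fy=7,interpolation=cv2.INTER_CUBIC); cv2.imwrite(f"pics/{n}_crop.png",im)
    p=P[v0:v1,u0:u1].reshape(-1,3); 
    print(n,"desk z med",np.median(p[p[:,2]<.01,2]))
    q=p[(p[:,2]>.012)&(p[:,2]<.06)]
    h,e=np.histogram(q[:,2],bins=24,range=(.012,.06)); print(dict(zip(np.round(e[:-1],3),h)))
    r=cv2.minAreaRect((q[:,:2]*1000).astype(np.float32)); print("rect",r)
    b=p[(p[:,2]>.0445)&(p[:,2]<.05)]; print("btn?",len(b),b.mean(0), b.min(0),b.max(0))
    b=p[(p[:,2]>.042)&(p[:,2]<.0455)]; print("cart",len(b),b.mean(0));
```

```text
scene desk z med -0.001817704129159381
{np.float64(0.012): np.int64(52), np.float64(0.014): np.int64(42), np.float64(0.016): np.int64(83), np.float64(0.018): np.int64(295), np.float64(0.02): np.int64(371), np.float64(0.022): np.int64(145), np.float64(0.024): np.int64(154), np.float64(0.026): np.int64(178), np.float64(0.028): np.int64(69), np.float64(0.03): np.int64(51), np.float64(0.032): np.int64(52), np.float64(0.034): np.int64(68), np.float64(0.036): np.int64(76), np.float64(0.038): np.int64(79), np.float64(0.04): np.int64(184), np.float64(0.042): np.int64(242), np.float64(0.044): np.int64(121), np.float64(0.046): np.int64(38), np.float64(0.048): np.int64(7), np.float64(0.05): np.int64(0), np.float64(0.052): np.int64(0), np.float64(0.054): np.int64(0), np.float64(0.056): np.int64(0), np.float64(0.058): np.int64(0)}
rect ((534.9024047851562, 159.89474487304688), (97.81330108642578, 182.86329650878906), 87.89786529541016)
btn? 129 [0.47878087 0.15433248 0.0458749 ] [0.44314534 0.11552353 0.04452337] [0.54139288 0.20286622 0.04944976]
cart 341 [0.49640035 0.15061366 0.04345754]
side 
[... 389 characters left out ...]
int64(40), np.float64(0.034): np.int64(50), np.float64(0.036): np.int64(64), np.float64(0.038): np.int64(61), np.float64(0.04): np.int64(75), np.float64(0.042): np.int64(134), np.float64(0.044): np.int64(201), np.float64(0.046): np.int64(92), np.float64(0.048): np.int64(28), np.float64(0.05): np.int64(12), np.float64(0.052): np.int64(0), np.float64(0.054): np.int64(0), np.float64(0.056): np.int64(0), np.float64(0.058): np.int64(0)}
rect ((529.7980346679688, 159.47344970703125), (104.99358367919922, 181.7564697265625), 87.74042510986328)
btn? 263 [0.48636132 0.15020485 0.04617893] [0.43851149 0.11470841 0.04453643] [0.53726108 0.20517027 0.04994017]
cart 287 [0.49155588 0.14572869 0.04393576]
```

```bash
cat >> h.py <<'E'
def rot(q): return R.from_quat([q[1],q[2],q[3],q[0]])
def tilt_pose(az_y,tilt=0):
    "tool down, tool y at azimuth az_y (deg); tilt: +y finger lowered by tilt deg"
    a=np.radians(az_y); y=np.array([np.cos(a),np.sin(a),0]); z=np.array([0,0,-1.]); x=np.cross(y,z)
    return R.from_matrix(np.stack([x,y,z],1))*R.from_rotvec([np.radians(tilt),0,0])
def plan(p1,R1,maxt=.045,maxr=8.):
    o=robot.get_obs(); p=np.array(o["ee_pos"]); r=rot(o["eef_rot"])
    rv=(r.inv()*R1).as_rotvec(degrees=True); d=np.array(p1)-p
    n=int(max(np.ceil(np.linalg.norm(d)/maxt),np.ceil(np.linalg.norm(rv)/maxr),1))
    out=[]
    for i in range(n):
        out.append([np.round(r.inv().apply(d/n),3).tolist(),np.round(rv/n,1).tolist()]); r=r*R.from_rotvec(rv/n,degrees=True)
    print("total d",d,"rv",rv); 
    for i in range(0,n,8): print(out[i:i+8])
E
python3 - <<'E'
from h import *
plan([.53,.17,.22],tilt_pose(-39))
E
```

```text
total d [ 0.37439664 -0.48637867 -0.01592548] rv [-4.49984171e-02  8.28451340e-02  1.15664990e+02]
[[[-0.032, -0.026, 0.001], [-0.0, 0.0, 7.7]], [[-0.035, -0.021, 0.001], [-0.0, 0.0, 7.7]], [[-0.037, -0.016, 0.001], [-0.0, 0.0, 7.7]], [[-0.039, -0.011, 0.001], [-0.0, 0.0, 7.7]], [[-0.04, -0.006, 0.001], [-0.0, 0.0, 7.7]], [[-0.041, -0.0, 0.001], [-0.0, 0.0, 7.7]], [[-0.041, 0.005, 0.001], [-0.0, 0.0, 7.7]], [[-0.04, 0.011, 0.001], [-0.0, 0.0, 7.7]]]
[[[-0.038, 0.016, 0.001], [-0.0, 0.0, 7.7]], [[-0.035, 0.021, 0.001], [-0.0, 0.0, 7.7]], [[-0.032, 0.025, 0.001], [-0.0, 0.0, 7.7]], [[-0.029, 0.029, 0.001], [-0.0, 0.0, 7.7]], [[-0.024, 0.033, 0.001], [-0.0, 0.0, 7.7]], [[-0.02, 0.036, 0.001], [-0.0, 0.0, 7.7]], [[-0.015, 0.038, 0.001], [-0.0, 0.0, 7.7]]]
```

View pics/scene_crop.png

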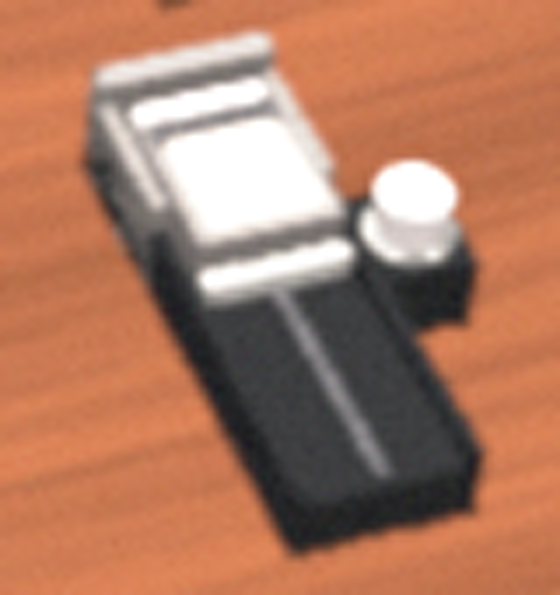

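The crop shows the cartridge sitting in the bay behind the steel gate, with the button on the +y side. Now I'll move above the dock.

move_arm:
  series:
    - [[-0.032,-0.026,0],[0,0,7.7]]
    - [[-0.035,-0.021,0],[0,0,7.7]]
    - [[-0.037,-0.016,0],[0,0,7.7]]
    - [[-0.039,-0.011,0],[0,0,7.7]]
    - [[-0.04,-0.006,0],[0,0,7.7]]
    - [[-0.041,0,0],[0,0,7.7]]
    - [[-0.041,0.005,0],[0,0,7.7]]
    - [[-0.04,0.011,0],[0,0,7.7]]

```text
time: 0.95
ee_pos: [0.3525, 0.3899, 0.2325]
eef_rot: [-0.002, 0.62, 0.785, -0.002]
wrist_force: [0.7, 0.0, -0.5]
opening: 1.0
```

Run:
```python
from h import *
plan([.53,.17,.24],tilt_pose(-39))
```

```text
total d [ 0.17752736 -0.219918    0.00745381] rv [-0.28481874  0.17370961 52.39167273]
[[[-0.036, 0.017, -0.001], [-0.0, 0.0, 7.5]], [[-0.034, 0.022, -0.001], [-0.0, 0.0, 7.5]], [[-0.031, 0.026, -0.001], [-0.0, 0.0, 7.5]], [[-0.027, 0.03, -0.001], [-0.0, 0.0, 7.5]], [[-0.023, 0.033, -0.001], [-0.0, 0.0, 7.5]], [[-0.018, 0.036, -0.001], [-0.0, 0.0, 7.5]], [[-0.014, 0.038, -0.001], [-0.0, 0.0, 7.5]]]
```

move_arm:
  series:
    - [[-0.036,0.017,-0.001],[0,0,7.5]]
    - [[-0.034,0.022,-0.001],[0,0,7.5]]
    - [[-0.031,0.026,-0.001],[0,0,7.5]]
    - [[-0.027,0.03,-0.001],[0,0,7.5]]
    - [[-0.023,0.033,-0.001],[0,0,7.5]]
    - [[-0.018,0.036,-0.001],[0,0,7.5]]
    - [[-0.014,0.038,-0.001],[0,0,7.5]]
    - [[0,0,0],[0,0,0]]
  fingers: 0.25
  grip_force: 30

```text
time: 1.75
ee_pos: [0.5323, 0.1502, 0.2396]
eef_rot: [0.001, 0.913, 0.407, -0.002]
wrist_force: [-0.8, 0.1, 0.3]
opening: 0.748
```

Run:
```python
from h import *
o=robot.get_obs(); f=robot.grab_frame("wrist"); cv2.imwrite("pics/wrist1.png",f["img"])
T=np.eye(4); T[:3,:3]=rot(o["eef_rot"]).as_matrix(); T[:3,3]=o["ee_pos"]
np.save("wrist1.npy",dict(f=f,T=T@np.array(f["T_tool_cam"])),allow_pickle=True)
print(o["time"],o["ee_pos"],o["eef_rot"],o["opening"],o["joints"])
```

```text
1.75 [0.53226423 0.15016142 0.23961147] [ 5.17021604e-04  9.13436861e-01  4.06973727e-01 -2.28467064e-03] 0.7481276250126956 [-0.90585088  0.31486436  0.64455472  1.87660663 -0.21748138  1.0253839
 -0.9028815 ]
```

View pics/wrist1.png

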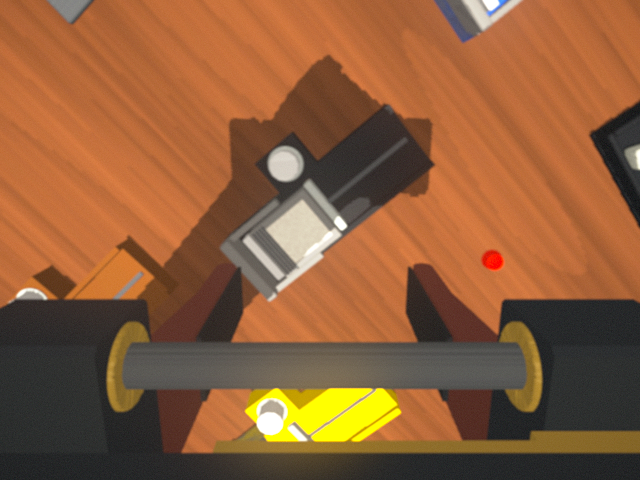

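The wrist picture shows the whole loaded dock: cap at (286,163), cartridge label around (302,228), open end around (410,135). I'll fit the dock pose from it.

Run:
```python
from h import *
d=np.load("wrist1.npy",allow_pickle=True).item(); f=d["f"]; P=cloud(f,d["T"])
m=np.zeros((480,640),bool); m[95:305,215:440]=1
m[250:,390:]=0; m[262:,205:243]=0
print("desk",np.median(P[m&(P[...,2]<.008)],0))
q=P[m&(P[...,2]>.012)&(P[...,2]<.06)]
r=cv2.minAreaRect((q[:,:2]*1000).astype(np.float32)); print(r)
# cap
c=P[145:182,267:305].reshape(-1,3); c=c[c[:,2]>.042]; print("cap",len(c),c.mean(0),c.min(0),c.max(0))
cc=cv2.minEnclosingCircle((c[:,:2]*1000).astype(np.float32)); print(cc)
k=P[195:265,255:345].reshape(-1,3);k=k[(k[:,2]>.0415)&(k[:,2]<.047)];print("cart",len(k),k.mean(0),cv2.minAreaRect((k[:,:2]*1000).astype(np.float32)))
# fit pose
from scipy.optimize import minimize
for h,e in [np.histogram(q[:,2],20)]: print(np.round(e,3),h)
```

```text
desk [5.30795363e-01 1.61497328e-01 2.68138013e-04]
((531.5361328125, 161.67764282226562), (96.2554702758789, 180.16094970703125), 87.47551727294922)
cap 711 [0.52891433 0.19366173 0.05053145] [0.51655066 0.18192079 0.04227384] [0.57675785 0.20519751 0.38767233]
((546.9146728515625, 194.60781860351562), 30.365764617919922)
cart 4084 [0.49693683 0.14735751 0.04443394] ((492.157470703125, 146.38693237304688), (50.177616119384766, 67.88421630859375), 87.66020202636719)
[0.012 0.014 0.016 0.018 0.02  0.022 0.024 0.026 0.027 0.029 0.031 0.033
 0.035 0.037 0.039 0.041 0.043 0.045 0.047 0.049 0.051] [  35   41   50   53 1542 5064  426  547 2367  692  139  103  159  636
  254  548 2648 2175  751  173]
```

Run:
```python
from h import *
d=np.load("wrist1.npy",allow_pickle=True).item(); f=d["f"]; P=cloud(f,f["T_tool_cam"])
for v in (266,270,275,285,295):
  for rng in (range(205,245,4),range(404,450,4)):
    print(v,[(u,*np.round(P[v,u]*1000).astype(int)) for u in rng if P[v,u,2]<.1])
m=(P[...,2]>.005)&(P[...,2]<.03)
for s in (-1,1):
  q=P[m&(P[...,1]*s>0.01)]*1000; print(s,len(q)); 
  for z in range(5,30,3):
    w=q[(q[:,2]>=z)&(q[:,2]<z+3)]
    if len(w): print(z,w.min(0).round(1),w.max(0).round(1))
```

```text
266 [(217, np.int64(11), np.int64(-42), np.int64(10)), (221, np.int64(11), np.int64(-40), np.int64(9)), (225, np.int64(11), np.int64(-39), np.int64(10)), (229, np.int64(11), np.int64(-37), np.int64(10)), (233, np.int64(11), np.int64(-35), np.int64(10))]
266 [(408, np.int64(10), np.int64(33), np.int64(13)), (416, np.int64(11), np.int64(35), np.int64(10)), (420, np.int64(11), np.int64(36), np.int64(9)), (424, np.int64(11), np.int64(38), np.int64(9)), (428, np.int64(11), np.int64(39), np.int64(9)), (432, np.int64(66), np.int64(-1), np.int64(-148))]
270 [(213, np.int64(11), np.int64(-42), np.int64(5)), (217, np.int64(12), np.int64(-40), np.int64(4)), (221, np.int64(11), np.int64(-39), np.int64(6)), (225, np.int64(11), np.int64(-37), np.int64(5)), (229, np.int64(11), np.int64(-36), np.int64(5)), (233, np.int64(11), np.int64(-35), np.int64(6)), (237, np.int64(10), np.int64(-34), np.int64(10))]
270 [(408, np.int64(9), np.int64(33), np.int64(12)), (412, np.int64(10), np.int64(34), np.int64(9)), (416, np.int64(11), np.int64(34), np.int64(6)), (420, np.int64(11), np.int64(36), np.int64(5)), (4
[... 2610 characters left out ...]
(32), np.int64(-10)), (424, np.int64(10), np.int64(33), np.int64(-15)), (428, np.int64(10), np.int64(34), np.int64(-16)), (432, np.int64(11), np.int64(35), np.int64(-18)), (436, np.int64(11), np.int64(36), np.int64(-19)), (440, np.int64(11), np.int64(37), np.int64(-19)), (444, np.int64(11), np.int64(38), np.int64(-19)), (448, np.int64(11), np.int64(39), np.int64(-19))]
-1 392
5 [ -9.6 -42.3   5.1] [ 11.6 -33.2   7.9]
8 [ -9.8 -42.3   8. ] [ 11.6 -33.3  11. ]
11 [ -9.7 -42.6  11. ] [ 11.4 -33.3  14. ]
14 [ -6.2 -34.1  14.1] [  9.5 -33.6  14.6]
1 398
5 [-9.8 32.   5. ] [11.7 41.   8. ]
8 [-9.8 32.   8. ] [11.6 41.  10.9]
11 [-9.9 32.1 11. ] [11.5 41.3 14. ]
14 [-5.9 32.5 14.1] [10.9 38.4 14.7]
```

Dock fit: yaw -2.5°, origin (0.531, 0.145), size 96.3 × 180.2 mm. Button and cartridge positions agree with the nominal ones to within 1–2 mm. Finger geometry is also known: at 0.75 opening the finger centres are about 79 mm apart.

The plan is to put the -y finger on the cap and the +y finger in the chute at about x = 60, with the tool tilted about 1°.

Run:
```python
from h import *
plan([.5594,.170,.080],tilt_pose(-36.3,1))
```

```text
total d [ 0.02856481  0.01719509 -0.1591708 ] rv [ 0.82003266  0.22671713 -5.35312174]
[[[0.008, 0.003, 0.04], [0.2, 0.1, -1.3]], [[0.008, 0.003, 0.04], [0.2, 0.1, -1.3]], [[0.008, 0.003, 0.04], [0.2, 0.1, -1.3]], [[0.008, 0.004, 0.04], [0.2, 0.1, -1.3]]]
```

move_arm:
  series:
    - [[0.008,0.003,0.03],[0.2,0.1,-1.3]]
    - [[0.008,0.003,0.03],[0.2,0.1,-1.3]]
    - [[0.008,0.003,0.03],[0.2,0.1,-1.3]]
    - [[0.008,0.004,0.03],[0.2,0.1,-1.3]]
    - [[0,0,0.02],[0,0,0]]
    - [[0,0,0],[0,0,0]]

```text
time: 2.4
ee_pos: [0.5575, 0.1798, 0.0936]
eef_rot: [-0.012, 0.888, 0.46, -0.002]
wrist_force: [0.1, -0.5, 0.4]
opening: 0.75
```

Run:
```python
from h import *
plan([.5594,.170,.070],tilt_pose(-36.3,1),maxt=.02)
o=robot.get_obs(); print(o["ee_pos"],o["wrist_force"],o["opening"])
r=rot(o["eef_rot"]); Rd=R.from_euler('z',-2.5,degrees=True); O=np.array([.5308,.1452,0])
for s in (-1,1): print("tip in dock",Rd.inv().apply(np.array(o["ee_pos"])+r.apply([0,s*.0395,.014])-O)*1000)
w=robot.grab_frame("wrist"); cv2.imwrite("pics/wrist2.png",w["img"])
f=robot.grab_frame("scene"); cv2.imwrite("pics/scene2.png",cv2.resize(f["img"][130:290,270:480],None,fx=3.6,fy=3.6,interpolation=cv2.INTER_CUBIC))
```

```text
total d [ 0.00189574 -0.00982927 -0.02363841] rv [-0.33825269 -0.37623671  1.0191563 ]
[[[-0.004, 0.004, 0.012], [-0.2, -0.2, 0.5]], [[-0.003, 0.004, 0.012], [-0.2, -0.2, 0.5]]]
[0.55750426 0.17982927 0.09363841] [ 0.12925957 -0.4596771   0.42567579] 0.7501361765332112
tip in dock [-8.25434113 57.39902493 80.56263144]
tip in dock [58.14772946 14.63947866 78.72246181]
```

View pics/scene2.png

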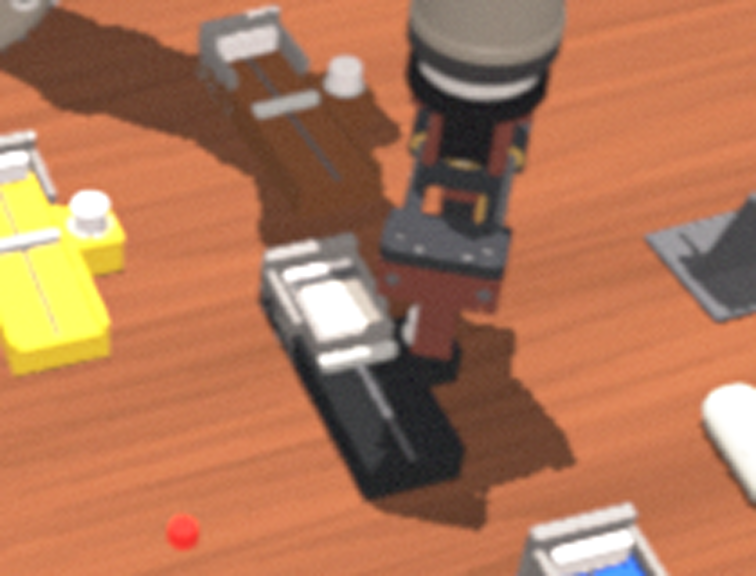

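View pics/wrist2.png

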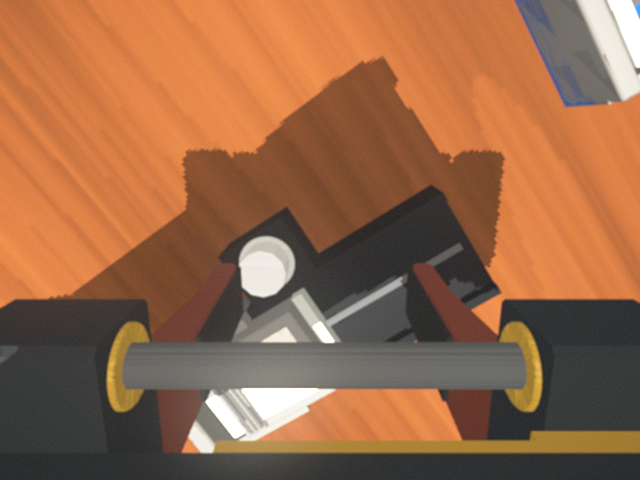

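Both views agree: the left finger is near the cap (268,265) and the right one is over the chute. I'll correct the 10 mm lateral error and descend to hover.

move_arm:
  series:
    - [[-0.004,0.004,0.008],[-0.2,-0.2,0.5]]
    - [[-0.003,0.004,0.008],[-0.2,-0.2,0.5]]
    - [[0,0,0.003],[0,0,0]]
    - [[0,0,0],[0,0,0]]

```text
time: 2.9
ee_pos: [0.5636, 0.1703, 0.0796]
eef_rot: [-0.007, 0.892, 0.451, 0.001]
wrist_force: [-0.2, -0.8, 1.0]
opening: 0.75
```

```bash
cat > chk.py <<'E'
from h import *
plan([.5594,.170,.070],tilt_pose(-36.3,1),maxt=.02)
o=robot.get_obs(); print(o["time"],o["ee_pos"],o["wrist_force"],o["opening"])
r=rot(o["eef_rot"]); Rd=R.from_euler('z',-2.5,degrees=True); O=np.array([.5308,.1452,0])
for s in (-1,1): print("tip in dock",Rd.inv().apply(np.array(o["ee_pos"])+r.apply([0,s*.0395,.014])-O)*1000)
E
python3 chk.py
```

```text
total d [-0.00419077 -0.00034843 -0.00959072] rv [ 0.38782542 -0.4835898  -0.04256825]
[[[-0.003, -0.003, 0.01], [0.4, -0.5, -0.0]]]
2.9 [0.56359077 0.17034843 0.07959072] [-0.2362984  -0.81157575  0.97511378] 0.7500589442081353
tip in dock [-1.20098721 48.73388693 66.01417099]
tip in dock [64.40911134  4.73840866 65.16986088]
```

move_arm:
  series:
    - [[-0.003,-0.003,0.008],[0.3,-0.4,0]]
    - [[0,0,0],[0,0,0]]

```text
time: 3.1
ee_pos: [0.5593, 0.1698, 0.0715]
eef_rot: [-0.008, 0.892, 0.451, -0.003]
wrist_force: [-0.2, 0.6, 0.6]
opening: 0.749
```

```bash
python3 chk.py
python3 - <<'E'
from h import *
w=robot.grab_frame("wrist"); cv2.imwrite("pics/wrist3.png",w["img"])
f=robot.grab_frame("side"); cv2.imwrite("pics/side3.png",cv2.resize(f["img"][150:280,220:380],None,fx=4.5,fy=4.5,interpolation=cv2.INTER_CUBIC))
E
```

```text
total d [ 0.00013562  0.00022886 -0.00150981] rv [ 0.07659287 -0.09770244 -0.0534565 ]
[[[0.0, -0.0, 0.002], [0.1, -0.1, -0.1]]]
3.1 [0.55926438 0.16977114 0.07150981] [-0.21242106  0.58385683  0.5735853 ] 0.7490387129902484
tip in dock [-5.60778003 47.93616487 58.14825778]
tip in dock [59.99038545  3.93321473 56.87504752]
```

View pics/wrist3.png

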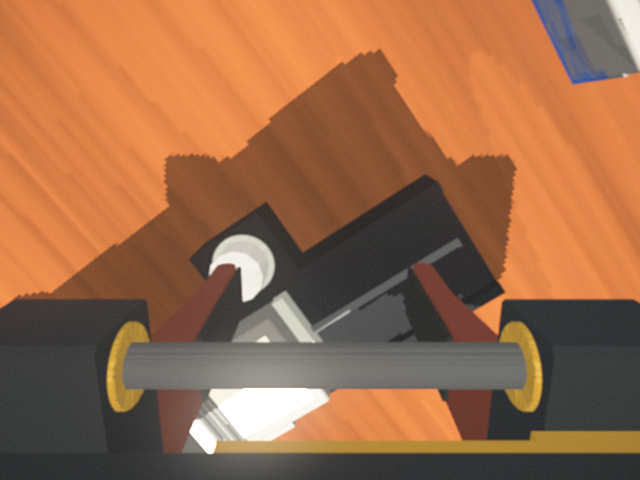

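View pics/side3.png

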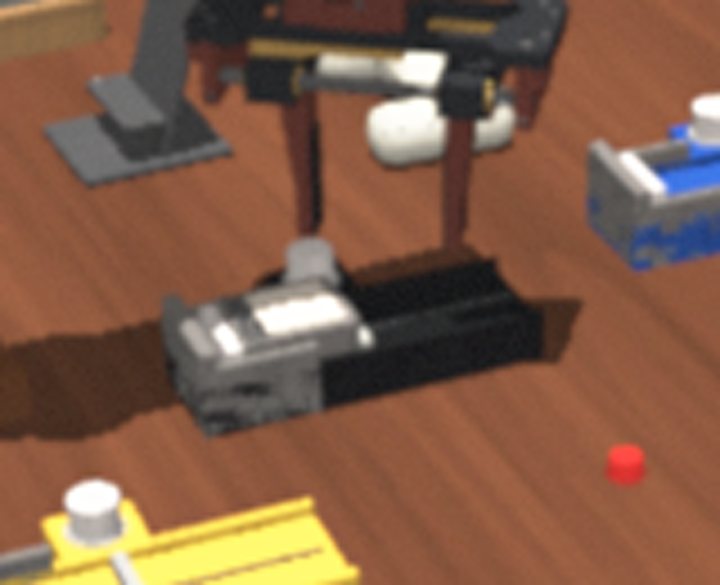

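The wrist and side views both show one finger over the cap and the other over the front of the chute. Now I'll press down.

move_arm:
  series:
    - [[0,0,0.005],[0,0,0]]
    - [[0,0,0.005],[0,0,0]]
    - [[0,0,0.005],[0,0,0]]
    - [[0,0,0.004],[0,0,0]]
    - [[0,0,0.004],[0,0,0]]
    - [[0,0,0.003],[0,0,0]]
    - [[0,0,0.002],[0,0,0]]
    - [[0,0,0.001],[0,0,0]]

```text
time: 4.0
ee_pos: [0.5613, 0.1707, 0.0452]
eef_rot: [-0.009, 0.892, 0.451, -0.001]
wrist_force: [-5.1, -1.4, 18.4]
opening: 0.75
```

```bash
python3 chk.py
```

```text
total d [-0.00194825 -0.00073793  0.02482434] rv [ 0.02083461 -0.36588275 -0.08326924]
[[[-0.001, -0.001, -0.012], [0.0, -0.2, -0.0]], [[-0.001, -0.001, -0.012], [0.0, -0.2, -0.0]]]
4.0 [0.56134825 0.17073793 0.04517566] [-5.1091951  -1.36487581 18.35150509] 0.7499342601402743
tip in dock [-3.53088337 49.0716403  31.85317501]
tip in dock [62.04330863  5.03527113 30.5027923 ]
```

The button is fully down (tip at 31.9 mm, 18 N). I'll hold while the cartridge comes out.

move_arm:
  series:
    - [[0,0,0.001],[0,0,0]]
    - [[0,0,0.001],[0,0,0]]
    - [[0,0,0.001],[0,0,0]]
    - [[0,0,0.001],[0,0,0]]
    - [[0,0,0.001],[0,0,0]]
    - [[0,0,0.001],[0,0,0]]
    - [[0,0,0.001],[0,0,0]]
    - [[0,0,0.001],[0,0,0]]

```text
time: 4.8
ee_pos: [0.5613, 0.1704, 0.0451]
eef_rot: [-0.013, 0.893, 0.45, -0.001]
wrist_force: [-2.6, -1.5, 13.7]
opening: 0.75
```

```bash
python3 chk.py
python3 - <<'E'
from h import *
w=robot.grab_frame("wrist"); cv2.imwrite("pics/wrist4.png",w["img"])
f=robot.grab_frame("side"); cv2.imwrite("pics/side4.png",cv2.resize(f["img"][150:280,220:380],None,fx=4.5,fy=4.5,interpolation=cv2.INTER_CUBIC))
E
```

```text
total d [-0.00190823 -0.00043195  0.02491546] rv [-0.43801499 -0.55775147 -0.17321055]
[[[-0.001, -0.001, -0.012], [-0.2, -0.3, -0.1]], [[-0.001, -0.001, -0.012], [-0.2, -0.3, -0.1]]]
4.8 [0.56130823 0.17043195 0.04508454] [-2.59879778 -1.46969828 13.7289058 ] 0.750318896506215
tip in dock [-3.58506009 48.91204489 32.08145682]
tip in dock [61.91050304  4.78273268 30.09776988]
```

View pics/side4.png

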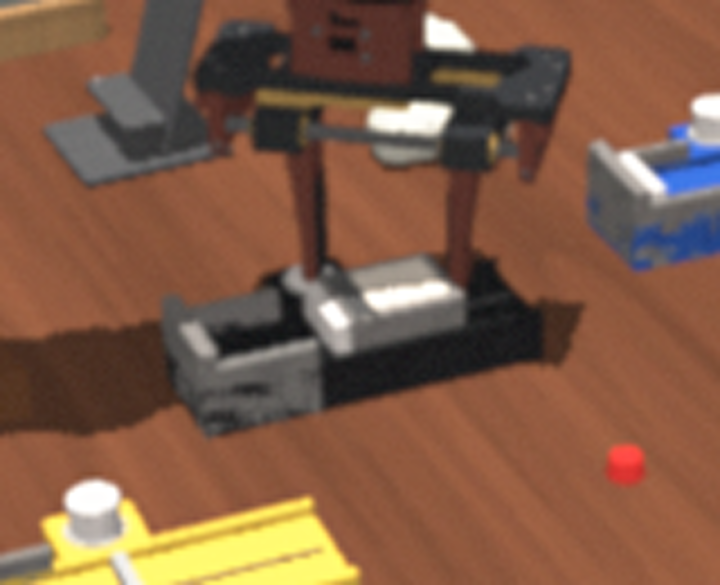

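View pics/wrist4.png

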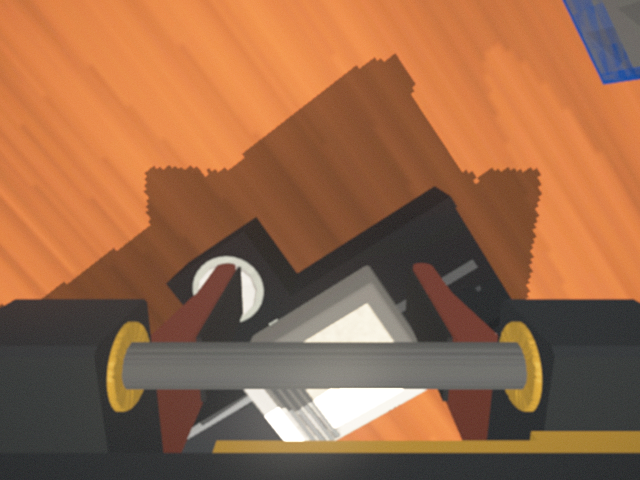

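The cartridge has slid most of the way and is lying flat, almost at the stop finger. I'll keep holding.

move_arm:
  series:
    - [[0,0,0.001],[0,0,0]]
    - [[0,0,0.001],[0,0,0]]
    - [[0,0,0.001],[0,0,0]]
    - [[0,0,0.001],[0,0,0]]
    - [[0,0,0.001],[0,0,0]]
    - [[0,0,0.001],[0,0,0]]
    - [[0,0,0.001],[0,0,0]]
    - [[0,0,0.001],[0,0,0]]

```text
time: 5.7
ee_pos: [0.5615, 0.1704, 0.0449]
eef_rot: [-0.017, 0.892, 0.451, -0.001]
wrist_force: [-3.6, -1.5, 14.6]
opening: 0.752
```

```bash
python3 chk.py
python3 - <<'E'
from h import *
Rd=R.from_euler('z',-2.5,degrees=True); O=np.array([.5308,.1452,0])
def meas():
    f=robot.grab_frame("side"); P=Rd.inv().apply(cloud(f).reshape(-1,3)-O)
    k=P[(abs(P[:,1])<.024)&(P[:,2]>.041)&(P[:,2]<.047)&(P[:,0]>-.04)&(P[:,0]<.09)]
    A=np.c_[k[:,:2],np.ones(len(k))]; c=np.linalg.lstsq(A,k[:,2],rcond=None)[0]
    print(len(k),"x 1-99%",np.percentile(k[:,0],[1,99])*1000,"z",k[:,2].mean(),"slopes",c[:2], robot.get_obs()["wrist_force"])
    return f
f=meas(); cv2.imwrite("pics/side5.png",cv2.resize(f["img"][150:280,220:380],None,fx=4.5,fy=4.5,interpolation=cv2.INTER_CUBIC))
for _ in range(4): meas()
w=robot.grab_frame("wrist"); cv2.imwrite("pics/wrist5.png",w["img"])
E
python3 chk.py
```

```text
total d [-0.00214234 -0.00040623  0.02509279] rv [-0.81631709 -0.74088629 -0.03388557]
[[[-0.001, -0.001, -0.013], [-0.4, -0.4, -0.0]], [[-0.001, -0.001, -0.013], [-0.4, -0.4, -0.0]]]
5.7 [0.56154234 0.17040623 0.04490721] [-3.5984789  -1.54512615 14.60888426] 0.751836459731632
tip in dock [-3.45075247 48.89949738 32.1675162 ]
tip in dock [62.1420808   4.94145865 29.66330891]
308 x 1-99% [-17.29694708  58.22284586] z 0.04409013464032254 slopes [0.01029015 0.00404118] [-3.01795461 -1.05420746 13.86087627]
314 x 1-99% [-17.53105781  61.70689654] z 0.04409745733508025 slopes [ 0.01152724 -0.00446414] [-1.85922903 -0.6081442  13.48544801]
301 x 1-99% [-17.61643026  62.55320789] z 0.04420962956868706 slopes [ 0.00908606 -0.00655389] [-3.28972034 -0.7705965  13.97714565]
299 x 1-99% [-17.12843328  64.02500164] z 0.04404846261457803 slopes [0.01382658 0.00047876] [-3.14102453 -1.15930049 14.20734496]
305 x 1-99% [-17.29160543  61.8069067 ] z 0.04411878129543893 slopes [ 0.00752068 -0.00609693] [-3.58518718 -1.595099   13.77781201]
total d [-0.00216945 -0.00038797  0.02507375] rv [-0.81380582 -0.74385751 -0.04124383]
[[[-0.001, -0.001, -0.013], [-0.4, -0.4, -0.0]], [[-0.001, -0.001, -0.013], [-0.4, -0.4, -0.0]]]
6.0 [0.56156945 0.17038797 0.04492625] [-3.38333501 -1.61455399 14.07906524] 0.7488519378725281
tip in dock [-3.41916808 48.88694674 32.18485417]
tip in dock [62.16810993  4.92042656 29.68404095]
```

View pics/side5.png

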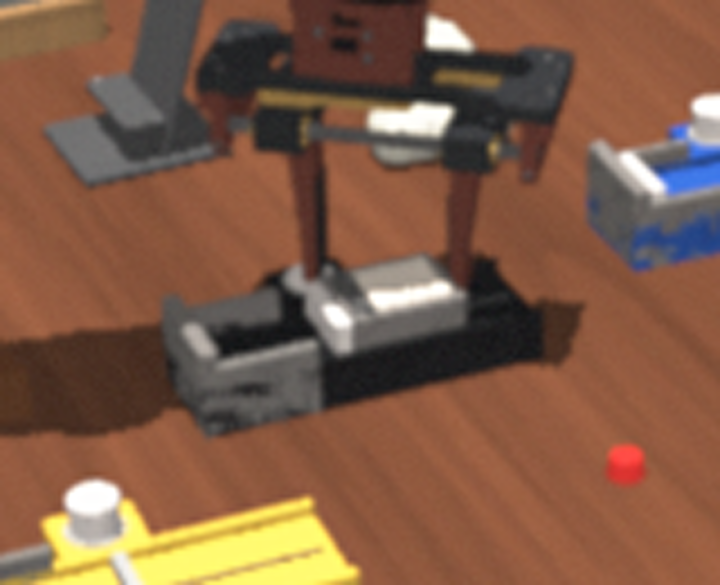

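View pics/wrist5.png

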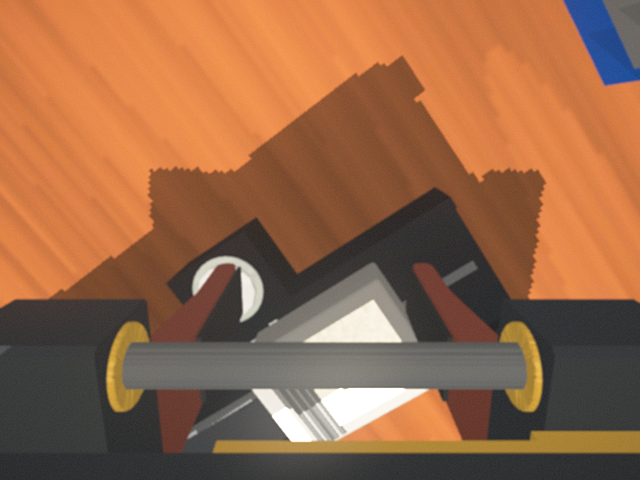

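Run:
```python
from h import *
Rd=R.from_euler('z',-2.5,degrees=True); O=np.array([.5308,.1452,0])
o=robot.get_obs(); f=robot.grab_frame("wrist")
T=np.eye(4); T[:3,:3]=rot(o["eef_rot"]).as_matrix(); T[:3,3]=o["ee_pos"]
P=Rd.inv().apply(cloud(f,T@np.array(f["T_tool_cam"])).reshape(-1,3)-O)*1000
for y in range(-24,28,4):
    k=P[(abs(P[:,1]-y)<2)&(abs(P[:,2]-43)<3)&(P[:,0]>-5)&(P[:,0]<90)]
    if len(k)>3: print("wrist y",y,"front x max",np.sort(k[:,0])[-4:].round(1))
tp=np.array(o["ee_pos"]); r=rot(o["eef_rot"])
h=.044*o["opening"]
for xx in(-.01,.01): 
  for z in (.014,.0): print("pad corner",(Rd.inv().apply(tp+r.apply([xx,h,z])-O)*1000).round(1))
f=robot.grab_frame("scene"); P=Rd.inv().apply(cloud(f).reshape(-1,3)-O)*1000
for y in range(-24,28,4):
    k=P[(abs(P[:,1]-y)<2)&(abs(P[:,2]-43)<3)&(P[:,0]>-5)&(P[:,0]<90)]
    if len(k)>3: print("scene y",y,"front x max",np.sort(k[:,0])[-4:].round(1))
```

```text
wrist y -24 front x max [41.9 42.1 42.5 42.7]
wrist y -20 front x max [37.8 37.9 38.3 39.8]
wrist y -16 front x max [31.9 32.4 32.6 33.7]
wrist y -12 front x max [25.1 25.3 25.5 25.5]
wrist y -8 front x max [19.5 19.6 19.7 20.3]
wrist y -4 front x max [50.2 50.2 50.3 50.4]
wrist y 0 front x max [51.9 51.9 52.  52.1]
wrist y 4 front x max [54.7 54.7 54.8 54.9]
wrist y 8 front x max [57.2 57.3 57.3 57.6]
wrist y 12 front x max [69.9 70.  70.  70.1]
wrist y 16 front x max [68.4 68.5 68.6 68.6]
wrist y 20 front x max [51.1 51.1 51.1 51.2]
wrist y 24 front x max [50.9 51.  51.1 51.1]
pad corner [51.2  0.3 29.8]
pad corner [51.4 -0.1 43.8]
pad corner [62.3 16.9 30. ]
pad corner [62.6 16.5 44. ]
scene y -24 front x max [49.2 51.5 52.4 53.2]
scene y -20 front x max [49.4 50.7 52.4 52.9]
scene y -16 front x max [48.3 51.3 52.7 55.1]
scene y -12 front x max [46.8 50.2 52.5 55.6]
scene y -8 front x max [49.4 50.3 51.  52.9]
scene y -4 front x max [59.3 61.7 62.5 64.6]
scene y 0 front x max [45.1 45.5 63.8 66. ]
scene y 4 front x max [66.4 67.5 67.6 67.6]
```

The front face is at dock x = 51.1 mm and the pad edge at 51.2 mm, so they are in contact. The cartridge is flat and at rest, and the button is fully down under about 14 N. I'm handing in.

Run:
```python
from h import *
print(robot.get_obs()["time"]); print(robot.sign_off())
```

```text
6.1
the job is handed in; nothing more can be done
None
```

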